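# Feel for a clear well and load the sample holder

### The arm

A 6-joint arm with a two-finger parallel gripper is mounted at the origin on the work surface. World frame = base frame: x ahead of the robot, y to its left, z up, the work surface at z = 0. Lengths are in mm, angles in rad, forces in N, time in s.
With the tool pointing down it reaches from about 275 to 1000 mm from the base axis. Payload 8.4 kg.
Tool frame: the origin (TCP) lies on the centre line of the jaws, within the pads' length; the fingertips stand 22 mm ahead of it and the grasp point (between the pads) lies 3 mm ahead of it; z points along the fingers, y is the direction in which the jaws open and shut (so a half turn about z gives the same grasp; the last joint's range is limited). The gripper opens to 85 mm and grips with 20 to 120 N. Pads are 22 mm wide; open, the fingers measure 114 mm over their backs; the gripper's body (76 mm by 85 mm) begins 54 mm behind the grasp point. The pads swing forward as they close: fully open they stand 13 mm farther back than shut.
Start: joints at [-1.229, 0.353, 1.633, -0, 1.155, -0.002], TCP at [210.666, -588.428, 253.281] pointing down, gripper open.
Joint ranges: [-2.63, 2.63], [-0.92, 2.1], [0.06, 2.66], [-1.3, 4.44], [0, 2.69], [-3.02, 3.02]. Speed limits (rad/s): [2.22, 2.22, 2.79, 3.14, 3.14, 3.14].

### API

Orientations are given as [roll, pitch, yaw] about the fixed x, y, z axes, in that order (R = Rz(yaw) Ry(pitch) Rx(roll)).
In Python, from rig import r gives the robot as it stands.
- The arm moves only by the tool carry_out, never from a script. Its argument "rows" is text: rows parted by semicolons, each of 5 numbers parted by spaces: the opening, from 0 (shut) to 1 (fully open), then the shift along the tool's x, y, z in units of 30 mm (1.0 is 30 mm), then the turn about the tool's z in units of 8 degrees (1.0 is 8 degrees). A call has 1 to 12 rows; each row shifts and turns the commanded pose from where the row before left it, along the tool's axes as they then stand; what a row does not reach is not made up. A row lasts 1/8 s, in which the tool goes at most 62.5 mm and 10.7 degrees, less where a joint would pass 70% of its speed; a pose out of reach is approached as far as the arm can. A call is refused whole if a number of a shift passes 1 or a number of a turn 1, either way. A call with a gripper value outside its range is refused whole. The fingers move at their own pace and stop on an object; "newtons" is the grip in N (left out, the last holds). Time passes only in rows, so rows that do not move let the fingers close. It gives the time, the measured TCP pose, the force and the opening at its end, in the units of the state.
- r.sense(): the state, without advancing time (a new reading comes with each control period).
- r.grab_frame(name): name is "scene" or "top"; returns the picture (480x640x3 uint8, blue, green, red); there is no depth.
- r.get_calibration(name): a dict with "intrinsics" (3x3 intrinsics, pixels), "position" and "rotation" of the camera in the world. Camera axes: x right, y up, looking along -z (the intrinsics and any distortion apply to the point x, -y, -z); pixel columns grow to the right and rows downward; lengths in mm; the calibration is good to about 2 mm. A picture is of the moment at which its call begins. get_calibration takes no time and is no camera call.
- r.sign_off(): hands the job in, once; it reports no verdict.
The state is a dict: "clock": time; "qpos": joint angles; "qvel": joint speeds; "joint_efforts": joint torques, N m; "eef_pos": TCP position; "tcp_rot": TCP orientation; "contact_force": force on the tool from outside, world axes, zero at the start; "wrist_torque": the same for the moment, N m; "opening": opening from 0.0 (shut) to 1.0 (fully open).
Only numpy, scipy, OpenCV 4.12 (cv2) and the standard library are available. Lean on these libraries where they do the work, as an engineer would, in place of code of your own. Each camera call takes 0.05 s, during which the arm holds its last target.

### The job

Take the orange sample holder off the balance and load it into the spectrometer's sample tray, upright, until it clicks fully home with its collar flat on the tray. One well holds the blue holder, which stays where it is, and of the three that look open two still have an old backing disc at the bottom, black in a black bore, so feel your way in: a clear well gives way to a moderate push, a blocked one does not. Never force the holder down: back out gently and try another well, and leave everything else on the bench alone.

Things in the scene. Friction and masses are not known exactly. Their poses are not given: they have to be found in the camera images.
- holder: The sample holder to load, upright, 62 mm tall, about 160 g. From below: white skirt 36 mm across, 28 mm long, its lowest 5 mm tapering to 31 mm, a V groove round it 11 mm up; orange collar 46 mm across, 4 mm thick; orange grip 30 mm across, 30 mm tall, to be held from above. Origin: centre of its underside, z up its axis. Starts on the balance pan. A push over 40 N tears the film in its foot.
- holder_collar (a point): Centre of the underside of the holder's collar, 28 mm above the holder's origin on its axis. When the holder is home this lies at the height of the tray's top.
- tray: Sample tray, fixed: 190 x 190 mm, 40 mm tall, aluminium top sheet on a black body, black rim 8 mm tall round its foot (200 x 200 mm). Origin: centre of its underside, z up, sides along x and y. Four round wells at (+-42, +-42) mm, bore 38 mm, 30 mm deep, 2 mm chamfer at the mouth, each with two spring balls in its wall, at its -x and +x sides, 17 mm below the top, standing 2.5 mm out.
- well_1 (a point): Centre of a well's mouth at the tray's top face, at tray (-42, -42, 40) mm; z up. In a clear well a holder meets the spring balls when its foot is 18 mm down (collar 10 mm above the tray); a push of 5 to 12 N takes it past them, and they snap into its groove when the foot is 28 mm down and the collar meets the tray.
- well_2 (a point): As well_1, at tray (-42, +42, 40) mm. Which wells are blocked is not known: in a blocked one a loose black backing disc (as disc) lies at the bottom and stops the holder's foot at the same 18 mm, where it gives way to no push.
- well_3 (a point): As well_1, the third well, at tray (+42, -42, 40) mm.
- well_4 (a point): As well_1, the fourth well, at tray (+42, +42, 40) mm.
- loaded: A second holder of the same shape and size with a blue collar and grip, already seated in one of the four wells (any of them): its grip stands 34 mm above the tray's top. To be left alone. Origin at the centre of its underside.
- balance: Grey bench balance, fixed: 150 x 120 mm, 22 mm tall, with a round steel pan 94 mm in diameter whose top is 28 mm above the bench and whose centre is at +18 mm along the balance's x. Origin at the centre of its underside.
- disc: A spare black plastic backing disc lying flat on the bench: 32 mm across, 12 mm thick. To be left alone. Origin at the centre of its underside.
- dish: Round steel dish, 90 mm across, 22 mm tall. To be left alone. Origin at the centre of its underside.
- marker: Green marker pen with a white cap, 128 mm long, lying. To be left alone. Origin under its middle.
- mouse: Black computer mouse, 100 x 58 mm, 30 mm tall. To be left alone. Origin at the centre of its underside.
- tweezers: Steel tweezers, 128 mm long, lying. To be left alone. Origin under their middle.
- bottle: White plastic jar with a blue cap, 48 mm across, 85 mm tall. To be left alone. Origin at the centre of its underside.
Not all that is in view belongs to the job. What is shaped like the holder but purple is not meant.

How it is judged:
By the outcome, as a careful person would: the job done as asked, in the order asked, and still so for the second after the job is handed in, with the robot touching nothing.
It also fails if it takes over 56 s, if anything falls off the work surface, if the arm or the gripper's body presses on something with over 40 N, if the wrist force passes 120 N, or if a joint passes its speed limit or range.

## Working session

There is one attempt and no reset: what is moved stays moved. The work goes in short steps, Python scripts to look and compute and a tool call to move; the robot and the scene stay as the last step left them, time stands still between calls to the robot, and variables do not carry over. Pictures are saved under pics/ and viewed, and the job is handed in when it is done.

Besides the shell and the picture viewer there is one more tool, called after ">>>" as a command line: name --argument value ..., lists and objects as JSON in quotes. carry_out: Moves the arm, as the interface text tells. Its arguments: {"type":"object","properties":{"rows":{"type":"string"},"newtons":{"type":"number"}},"required":["rows"]}

```bash
ls; mkdir -p pics; python3 - <<'E'
from rig import r
import cv2
print(r.sense())
for n in("scene","top"):
    cv2.imwrite(f"pics/{n}0.png",r.grab_frame(n)); print(n,r.get_calibration(n))
E
```

```text
pics
{'clock': 0.0, 'qpos': array([-1.22938071e+00,  3.53647392e-01,  1.63413819e+00, -7.99048329e-06,
        1.15521947e+00, -2.42423357e-03]), 'qvel': array([ 0.00164202,  0.00011145, -0.00035095,  0.00063866, -0.00028194,
       -0.00036801]), 'joint_efforts': array([ 3.44934873e-03, -6.05248332e+01, -3.42062116e+01,  1.67422936e-04,
        9.54056246e-03,  5.47123375e-05]), 'eef_pos': array([ 210.52188297, -587.99492878,  252.56040682]), 'tcp_rot': array([-3.14018024e+00,  3.88178854e-06,  3.43843083e-01]), 'contact_force': array([-0.4284873 , -0.50385922,  0.25339293]), 'wrist_torque': array([-0.00859492, -0.03947187,  0.00048489]), 'opening': 1.0021526100510418}
scene {'intrinsics': array([[459.52706614,   0.        , 312.20122676],
       [  0.        , 459.52706614, 241.98116725],
       [  0.        ,   0.        ,   1.        ]]), 'position': array([1438.71582409, -109.78215368,  622.14102303]), 'rotation': array([0.99190428, 0.00580522, 1.50778368])}
top {'intrinsics': array([[583.67664066,   0.        , 327.35712279],
       [  0.        , 583.67664066, 241.0888414 ],
       [  0.        ,   0.        ,   1.        ]]), 'position': array([ 447.50241824,  -32.87184268, 1527.72892037]), 'rotation': array([ 0.08220611, -0.0194128 , -1.55111926])}
```

View pics/scene0.png

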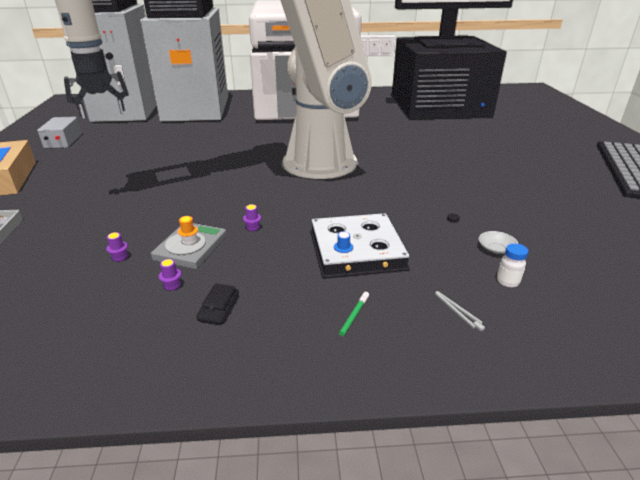

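View pics/top0.png

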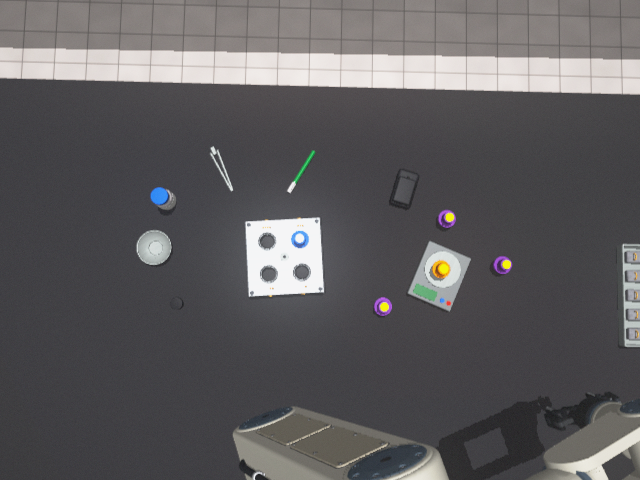

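```bash
cat > h.py <<'E'
import numpy as np, cv2
from scipy.spatial.transform import Rotation as Ro
from rig import r
class Cam:
    def __init__(s,n):
        c=r.get_calibration(n); s.K=c["intrinsics"]; s.p=c["position"]; s.R=Ro.from_euler("xyz",c["rotation"]).as_matrix(); s.c=c
    def proj(s,P):
        q=(np.atleast_2d(P)-s.p)@s.R; q=q*[1,-1,-1]; u=q@s.K.T; return u[:,:2]/u[:,2:]
    def plane(s,uv,z):
        uv=np.atleast_2d(uv).astype(float)
        d=np.c_[uv,np.ones(len(uv))]@np.linalg.inv(s.K).T*[1,-1,-1]@s.R.T
        return s.p+d*((z-s.p[2])/d[:,2])[:,None]
E
python3 - <<'E'
from h import *
print([k for k in Cam("top").c])
t=Cam("top");s=Cam("scene")
T=cv2.imread("pics/top0.png");S=cv2.imread("pics/scene0.png")
print("base proj",t.proj([0,0,0]),s.proj([0,0,0]))
def blobs(im,lo,hi,name,amin=15):
    m=cv2.inRange(cv2.cvtColor(im,cv2.COLOR_BGR2HSV),lo,hi)
    n,l,st,c=cv2.connectedComponentsWithStats(m)
    for i in range(1,n):
        if st[i,4]>amin: print(name,st[i],c[i].round(1))
for nm,im in(("T",T),("S",S)):
    blobs(im,(5,150,120),(18,255,255),nm+" orange"); blobs(im,(100,150,90),(125,255,255),nm+" blue"); blobs(im,(130,100,60),(155,255,255),nm+" purp")
cv2.imwrite("pics/topcrop.png",cv2.resize(T[200:330,230:480],None,fx=3,fy=3,interpolation=cv2.INTER_CUBIC))
sc=cv2.resize(S[180:310,140:420],None,fx=2.8,fy=2.8,interpolation=cv2.INTER_CUBIC)
cv2.imwrite("pics/scenecrop.png",sc)
E
```

```text
['intrinsics', 'position', 'rotation']
base proj [[299.32166984 465.40061228]] [[318.90360871 162.22845289]]
T orange [433 263  13  15  65] [438.5 272.4]
T blue [150 187  18  18 246] [158.9 195.6]
T blue [292 231  16  16  97] [299.6 238.3]
T purp [438 210  18  18 184] [445.4 219.1]
T purp [493 256  20  18 200] [500.6 264.7]
T purp [374 297  18  19 193] [381.8 305.9]
S orange [272  26  17   4  65] [280.1  27.5]
S orange [170  50  22  14 263] [180.1  56.4]
S orange [178 216  20  20 225] [187. 228.]
S blue [  0 148  10  13  64] [  3.  152.1]
S blue [334 236  19  16 199] [343.  244.9]
S blue [506 244  22  16 290] [516.6 251.4]
S purp [243 206  18  25 308] [251.8 219.4]
S purp [106 232  22  30 412] [117.  248.6]
S purp [158 260  23  31 458] [169.9 276.8]
```

View pics/topcrop.png

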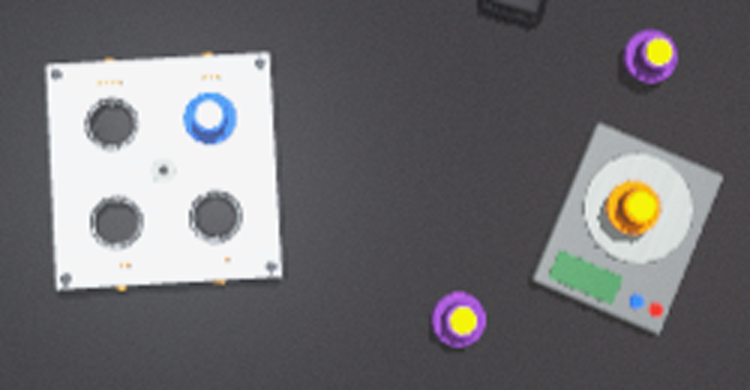

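View pics/scenecrop.png

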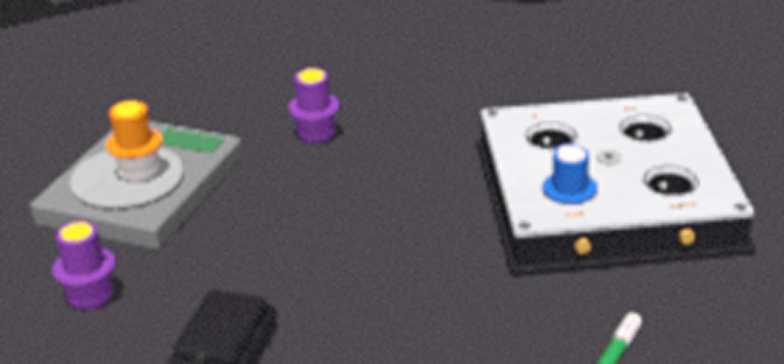

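```bash
cat > meas.py <<'E'
from h import *
def cent(im,lo,hi,box,sc=1):
    x0,y0,x1,y1=box; c=im[y0:y1,x0:x1]
    m=cv2.inRange(cv2.cvtColor(c,cv2.COLOR_BGR2HSV),lo,hi)
    n,l,st,ce=cv2.connectedComponentsWithStats(m); i=1+np.argmax(st[1:,4]); return ce[i]+[x0,y0],st[i,4]
def quad(im,box,th):
    x0,y0,x1,y1=box; g=cv2.cvtColor(im[y0:y1,x0:x1],cv2.COLOR_BGR2GRAY)
    m=(cv2.GaussianBlur(g,(3,3),0)>th).astype(np.uint8)
    c=max(cv2.findContours(m,cv2.RETR_EXTERNAL,cv2.CHAIN_APPROX_NONE)[0],key=cv2.contourArea)
    q=cv2.approxPolyDP(cv2.convexHull(c),5,True)[:,0].astype(float)
    # refine: line fits per side
    P=c[:,0].astype(float); L=[]
    for i in range(len(q)):
        a,b=q[i],q[(i+1)%len(q)]; d=(b-a)/np.linalg.norm(b-a); n=np.array([-d[1],d[0]])
        t=(P-a)@d; e=np.abs((P-a)@n); w=P[(t>6)&(t<np.linalg.norm(b-a)-6)&(e<2.5)]
        vx,vy,px,py=cv2.fitLine(w.astype(np.float32),cv2.DIST_HUBER,0,.01,.01).ravel(); L.append(np.cross([px,py,1],[px+vx,py+vy,1]))
    R=[np.cross(L[i-1],L[i]) for i in range(len(q))]
    return np.array([v[:2]/v[2] for v in R])+[x0,y0]
E
python3 - <<'E'
from meas import *
t=Cam("top");s=Cam("scene")
T=cv2.imread("pics/top0.png");S=cv2.imread("pics/scene0.png")
q=quad(T,(235,205,340,310),140); print(q.round(1)); P=t.plane(q,40); print(P.round(1),P.mean(0).round(1)); print([np.linalg.norm(P[i]-P[i-1]).round(1) for i in range(4)],[np.degrees(np.arctan2(*(P[i]-P[i-1])[1::-1])).round(2) for i in range(4)])
q=quad(S,(300,205,420,285),150); print(q.round(1)); P=s.plane(q,40); print(P.round(1),P.mean(0).round(1)); print([np.linalg.norm(P[i]-P[i-1]).round(1) for i in range(len(P))],[np.degrees(np.arctan2(*(P[i]-P[i-1])[1::-1])).round(2) for i in range(len(P))])
c,a=cent(T,(20,120,150),(35,255,255),(425,250,465,290)); print("top holder",c,a,t.plane(c,90))
c,a=cent(S,(20,120,150),(35,255,255),(170,205,205,250)); print("scene holder",c,a,s.plane(c,90))
# balance
for (nm,im,cam,box) in (("T",T,t,(295-10,225,315,250)),):
    c,a=cent(im,(0,0,200),(180,60,255),box);print("loaded top",c,a,cam.plane(c,74))
c,a=cent(S,(0,0,200),(180,70,255),(330,228,356,244));print("loaded scene",c,a,s.plane(c,74))
E
```

```text
[[319.1 217.2]
 [323.3 291.5]
 [248.4 295.8]
 [244.8 221.1]]
[[631.6 -36.9  40. ]
 [442.1 -51.7  40. ]
 [427.3 137.9  40. ]
 [617.6 152.9  40. ]] [529.6  50.6  40. ]
[np.float64(190.4), np.float64(190.1), np.float64(190.1), np.float64(190.8)] [np.float64(-85.75), np.float64(-175.56), np.float64(94.45), np.float64(4.51)]
[[409.1 256. ]
 [324.  263.4]
 [311.6 218.8]
 [385.3 213.2]]
[[621.5 152.8  40. ]
 [636.  -37.   40. ]
 [443.2 -51.9  40. ]
 [428.6 137.9  40. ]] [532.3  50.5  40. ]
[np.float64(193.5), np.float64(190.3), np.float64(193.3), np.float64(190.4)] [np.float64(4.42), np.float64(-85.63), np.float64(-175.56), np.float64(94.4)]
top holder [441.60666667 267.63333333] 150 [[ 506.68524329 -342.18257674   90.        ]]
scene holder [185.18867925 218.67924528] 53 [[ 507.07818408 -347.07085451   90.        ]]
loaded top [299.42828685 236.13545817] 502 [[578.7652426   11.30136392  74.        ]]
loaded scene [348.95757576 234.38181818] 165 [[576.41706392  23.7521462   74.        ]]
```

```bash
cat > fit.py <<'E'
from meas import *
from scipy.optimize import least_squares
A=np.linspace(0,2*np.pi,48,endpoint=False); C=np.c_[np.cos(A),np.sin(A)]
def ring(p,rad,z): return np.c_[p[0]+rad*C[:,0],p[1]+rad*C[:,1],np.full(48,p[2]+z)]
def mask_model(cam,p,box,up=8):
    x0,y0,x1,y1=box; m=np.zeros(((y1-y0)*up,(x1-x0)*up),np.uint8)
    for parts in ((23,28,23,32),(15,32,15,62)):
        pts=np.r_[cam.proj(ring(p,parts[0],parts[1])),cam.proj(ring(p,parts[2],parts[3]))]
        h=cv2.convexHull(((pts+.5-[x0,y0])*up).astype(np.float32))
        cv2.fillConvexPoly(m,(h*16).astype(np.int32),255,shift=4)
    return cv2.resize(m,(x1-x0,y1-y0),interpolation=cv2.INTER_AREA)/255.
def fit(cam,im,box,lo,hi,p0,free=2):
    x0,y0,x1,y1=box; m=cv2.inRange(cv2.cvtColor(im[y0:y1,x0:x1],cv2.COLOR_BGR2HSV),lo,hi)/255.
    n,l,st,ce=cv2.connectedComponentsWithStats((m>0).astype(np.uint8)); i=1+np.argmax(st[1:,4]); m=(l==i)*1.
    b=lambda a:cv2.GaussianBlur(a,(0,0),1.5)
    f=lambda q:(b(mask_model(cam,[q[0],q[1],p0[2]],box))-b(m)).ravel()
    s=least_squares(f,p0[:2],diff_step=2e-3)
    return s.x,s.cost,m.sum(),mask_model(cam,[*s.x,p0[2]],box).sum()
E
python3 - <<'E'
from fit import *
t=Cam("top");s=Cam("scene")
T=cv2.imread("pics/top0.png");S=cv2.imread("pics/scene0.png")
O=((4,110,110),(36,255,255));B=((98,110,60),(125,255,255));
print("T",fit(t,T,(425,250,465,290),*O,[506,-345,28])); print("S",fit(s,S,(165,205,210,255),*O,[506,-345,28]))
print("S blue",fit(s,S,(325,225,362,262),*B,[575,14,12]))
for k in(-42,42):
  for j in (-42,42):
    Rm=Ro.from_euler("z",4.45,degrees=True).as_matrix(); p=np.array([530.5,50.5,40])+Rm@[k,j,0]; print(k,j,p.round(1),t.proj(p).round(1),s.proj(p).round(1))
x=np.hstack([cv2.resize(T[245:295,415:465],None,fx=8,fy=8),cv2.resize(S[205:255,165:215],None,fx=8,fy=8)]); cv2.imwrite("pics/hz.png",x)
E
```

```text
T (array([ 505.09690946, -346.22692337]), np.float64(0.511254871621797), np.float64(252.0), np.float64(268.3686274509804))
S (array([ 505.47720998, -347.45854846]), np.float64(0.5651131562371683), np.float64(314.0), np.float64(316.035294117647))
S blue (array([579.82152468,  11.39972741]), np.float64(22.528254832521043), np.float64(227.0), np.float64(333.8862745098039))
-42 -42 [491.9   5.4  40. ] [[301.3 271.4]] [[336.4 228. ]]
-42 42 [485.4  89.1  40. ] [[268.3 273.3]] [[370.1 225.3]]
42 -42 [575.6  11.9  40. ] [[299.5 238.6]] [[343.2 247. ]]
42 42 [569.1  95.6  40. ] [[266.7 240.4]] [[379.1 244. ]]
```

View pics/hz.png

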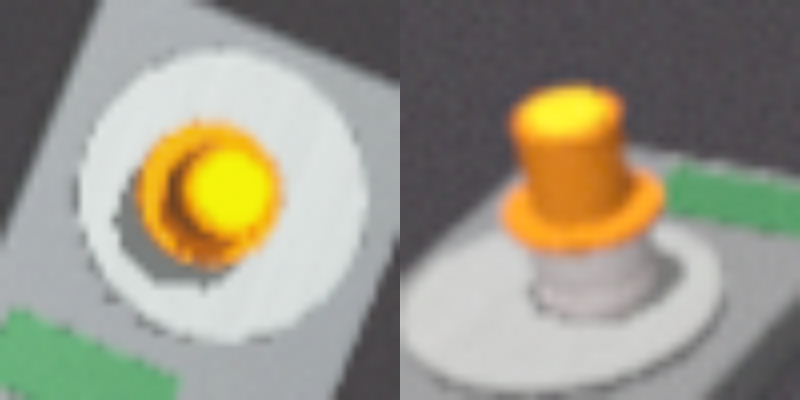

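>>> carry_out --rows "1 0.997 -0.356 0.287 0;1 0.997 -0.356 0.287 0;1 0.997 -0.356 0.287 0;1 0.997 -0.356 0.287 0;1 0.997 -0.356 0.287 0;1 0.997 -0.356 0.287 0;1 0.997 -0.356 0.287 0;1 0.997 -0.356 0.287 0;1 0.997 -0.356 0.287 0;1 0.997 -0.356 0.287 0;1 0.997 -0.356 0.287 0;1 0.997 -0.356 0.287 0" --newtons 50

```text
clock: 1.6
eef_pos: [505.9, -345.9, 149.3]
tcp_rot: [-3.141, 0.0, 0.344]
contact_force: [-0.5, -0.2, 0.2]
opening: 1.003
```

```bash
python3 - <<'E'
from h import *
T=r.grab_frame("top");S=r.grab_frame("scene")
q=r.sense(); print(q["clock"],q["eef_pos"],q["tcp_rot"],q["contact_force"],q["qpos"])
cv2.imwrite("pics/top1.png",T)
x=np.hstack([cv2.resize(T[210:330,380:480],None,fx=4,fy=4),cv2.resize(S[150:270,130:230],None,fx=4,fy=4)]); cv2.imwrite("pics/a1.png",x)
E
```

```text
1.7 [ 506.73923289 -344.69100834  148.72774176] [-3.14000703e+00  3.53283175e-04  3.46029115e-01] [ 0.26913896 -0.37539384  0.01918259] [-6.00105662e-01  4.48790199e-01  1.74635261e+00  7.88873692e-04
  9.47942794e-01  6.24201158e-01]
```

View pics/a1.png

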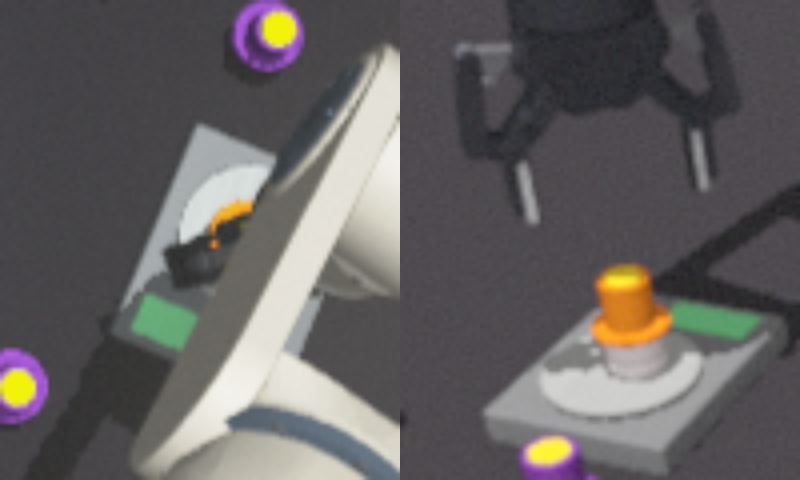

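>>> carry_out --rows "1 0 0 0.5 0;1 0 0 0.5 0;1 0 0 0.5 0;1 0 0 0.4 0;1 0 0 0.25 0;1 0 0 0 0"

```text
clock: 2.45
eef_pos: [505.1, -346.7, 84.9]
tcp_rot: [-3.141, 0.001, 0.344]
contact_force: [-0.0, -0.6, 0.4]
opening: 1.0
```

```bash
python3 - <<'E'
from h import *
S=r.grab_frame("scene")
q=r.sense(); print(q["clock"],q["eef_pos"],q["tcp_rot"],q["contact_force"],q["qpos"])
cv2.imwrite("pics/a2.png",cv2.resize(S[150:270,130:250],None,fx=5,fy=5))
E
```

```text
2.5 [ 505.39046995 -346.83904573   85.3737001 ] [-3.14147946e+00  1.00060218e-04  3.43831925e-01] [-0.34092844  0.43145395  0.45992417] [-6.03897200e-01  5.32513921e-01  1.78093574e+00 -2.06365059e-05
  8.28293304e-01  6.23081161e-01]
```

View pics/a2.png

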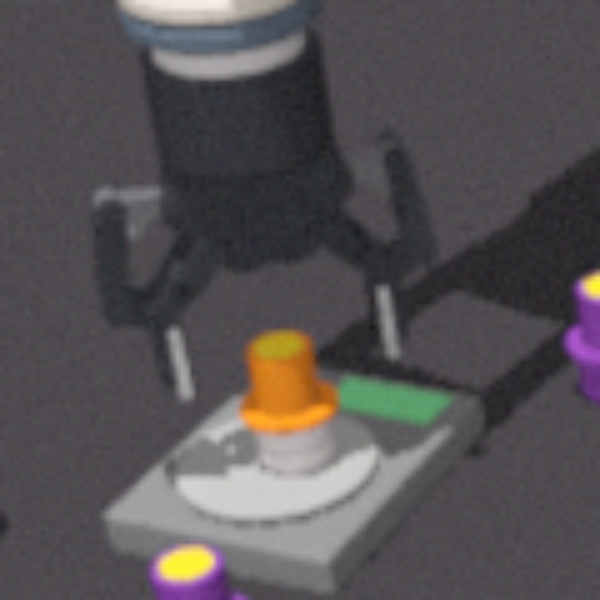

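>>> carry_out --rows "0.5 0 0 0 0;0.4 0 0 0 0;0 0 0 0 0;0 0 0 0 0;0 0 0 0 0;0 0 0 0 0;0 0 0 0 0;0 0 0 0 0" --newtons 50

```text
clock: 3.5
eef_pos: [505.6, -346.9, 85.8]
tcp_rot: [3.141, -0.0, 0.344]
contact_force: [0.2, 1.2, 6.3]
opening: 0.337
```

```bash
python3 - <<'E'
from h import *
S=r.grab_frame("scene")
q=r.sense(); print(q["clock"],q["eef_pos"],q["tcp_rot"],q["contact_force"],q["opening"])
cv2.imwrite("pics/a3.png",cv2.resize(S[150:270,130:250],None,fx=5,fy=5))
E
```

```text
3.55 [ 505.64412222 -346.96248118   85.86302263] [ 3.14106999e+00 -4.15376355e-04  3.43793444e-01] [-0.31120651  0.14350385  4.54794321] 0.33487962170660507
```

View pics/a3.png

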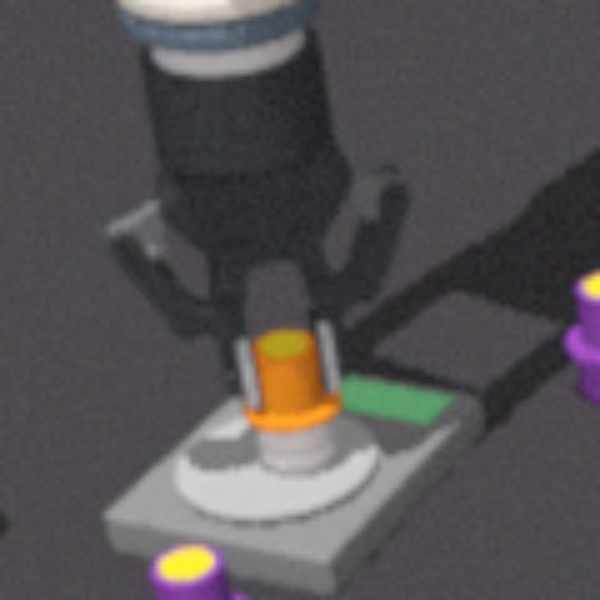

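>>> carry_out --rows "0 0 0 -0.3 0;0 0 0 -0.7 0;0 0 0 -1 0;0 0 0 -1 0;0 0 0 0 0"

```text
clock: 4.18
eef_pos: [506.5, -347.5, 177.8]
tcp_rot: [3.138, -0.002, 0.344]
contact_force: [0.0, 0.1, -1.5]
opening: 0.336
```

>>> carry_out --rows "0 0.2945 -0.934 0 0;0 0.2945 -0.934 0 0;0 0.2945 -0.934 0 0;0 0.2945 -0.934 0 0;0 0.2945 -0.934 0 0;0 0.2945 -0.934 0 0;0 0.2945 -0.934 0 0;0 0.2945 -0.934 0 0;0 0.2945 -0.934 0 0;0 0.2945 -0.934 0 0;0 0.2945 -0.934 0 0;0 0.2945 -0.934 0 0"

```text
clock: 5.68
eef_pos: [490.9, 6.4, 174.3]
tcp_rot: [-3.141, 0.002, 0.344]
contact_force: [-0.5, -0.5, -1.7]
opening: 0.336
```

>>> carry_out --rows "0 0 0 0.5 0;0 0 0 0.5 0;0 0 0 0.5 0;0 0 0 0.3 0;0 0 0 0 0;0 0 0 0 0"

```text
clock: 6.42
eef_pos: [492.2, 5.3, 121.7]
tcp_rot: [3.141, -0.0, 0.343]
contact_force: [-0.4, 0.3, -0.9]
opening: 0.337
```

```bash
python3 - <<'E'
from h import *
S=r.grab_frame("scene");T=r.grab_frame("top")
q=r.sense(); print(q["clock"],q["eef_pos"],q["tcp_rot"],q["contact_force"],q["opening"])
cv2.imwrite("pics/scene4.png",S);cv2.imwrite("pics/top4.png",T)
cv2.imwrite("pics/a4.png",np.hstack([cv2.resize(S[165:285,295:415],None,fx=4,fy=4,interpolation=cv2.INTER_CUBIC),cv2.resize(T[200:320,230:310],None,fx=4,fy=4)]))
E
```

```text
6.525 [492.27315759   5.42127151 121.95612392] [ 3.14127138e+00 -9.33449138e-04  3.43677303e-01] [-0.30182468 -0.17801491 -1.01752033] 0.33066226285981715
```

View pics/a4.png

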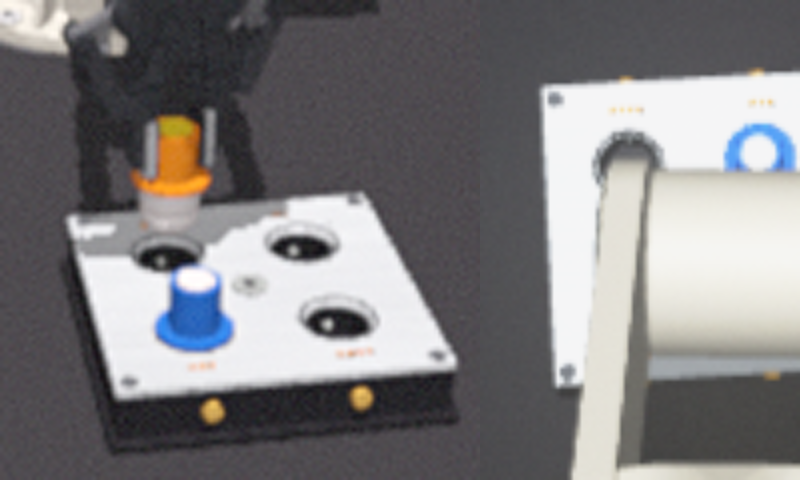

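```bash
python3 - <<'E'
from fit import *
s=Cam("scene"); S=cv2.imread("pics/scene4.png")
up=6; x0,y0=310,185
im=cv2.resize(S[y0:y0+95,x0:x0+110],None,fx=up,fy=up,interpolation=cv2.INTER_CUBIC)
def d(pts,col): cv2.polylines(im,[((s.proj(pts)+.5-[x0,y0])*up*16).astype(np.int32)],True,col,1,cv2.LINE_AA,4)
p=[492.2,5.4,64.5]
for rad,z in((15.5,0),(18,5),(23,28),(23,32),(15,62)): d(ring(p,rad,z),(0,255,0))
Rm=Ro.from_euler("z",4.45,degrees=True).as_matrix()
for k in(-42,42):
  for j in (-42,42):
    w=np.array([530.2,50.5,40])+Rm@[k,j,0]
    d(ring(w,21,0),(0,0,255)); d(ring(w,19,-2),(255,0,255))
cv2.imwrite("pics/ov.png",im)
E
```

```text
(no output)
```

View pics/ov.png

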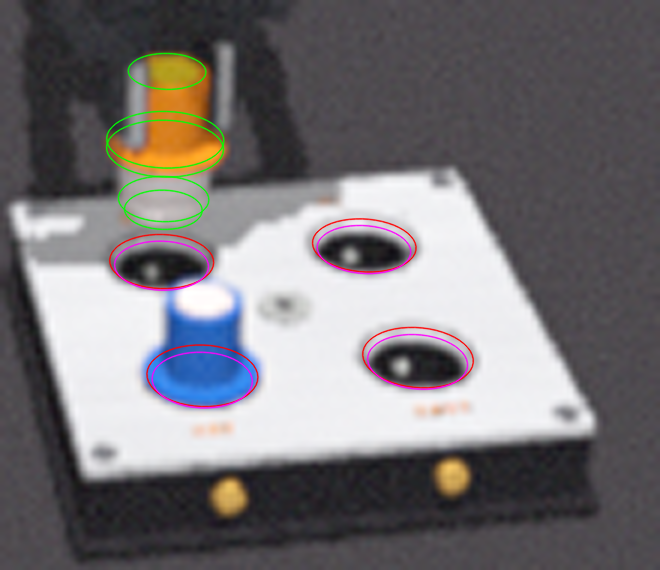

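```bash
python3 - <<'E'
from fit import *
s=Cam("scene"); S=cv2.imread("pics/scene4.png"); S0=cv2.imread("pics/scene0.png"); t=Cam("top");T0=cv2.imread("pics/top0.png")
up=8
def msk(im,box,f):
    x0,y0,x1,y1=box; c=cv2.resize(im[y0:y1,x0:x1],None,fx=up,fy=up,interpolation=cv2.INTER_CUBIC); m=f(c).astype(np.uint8)
    n,l,st,ce=cv2.connectedComponentsWithStats(m); i=1+np.argmax(st[1:,4]); a=st[i]
    return np.r_[(a[0])/up+x0-.5,(a[0]+a[2])/up+x0-.5,a[1]/up+y0-.5,(a[1]+a[3])/up+y0-.5]
org=lambda c:cv2.inRange(cv2.cvtColor(c,cv2.COLOR_BGR2HSV),(4,110,110),(36,255,255))>0
def ext(P): return np.r_[P.min(0)[0],P.max(0)[0],P.min(0)[1],P.max(0)[1]]
print("collar obs",msk(S,(320,185,355,222),org))
p=[492.2,5.4,64.5]
print("model",ext(np.r_[s.proj(ring(p,23,28)),s.proj(ring(p,23,32)),s.proj(ring(p,15,62))]))
print("start obs",msk(S0,(165,205,210,255),org)); p=[505.4,-346.8,28]
print("model",ext(np.r_[s.proj(ring(p,23,28)),s.proj(ring(p,23,32)),s.proj(ring(p,15,62))]))
Rm=Ro.from_euler("z",4.45,degrees=True).as_matrix()
dark=lambda c:cv2.cvtColor(c,cv2.COLOR_BGR2GRAY)<110
for k,j in((-42,-42),(-42,42),(42,42)):
    w=np.array([530.2,50.5,40])+Rm@[k,j,0]
    for nm,cam,im in(("S",s,S0),("T",t,T0)):
        u=cam.proj(w)[0].astype(int); b=(u[0]-12,u[1]-11,u[0]+13,u[1]+12)
        print(nm,k,j,"obs",msk(im,b,dark).round(2),"bore",ext(cam.proj(ring(w,19,-2))).round(2),"mouth",ext(cam.proj(ring(w,21,0))).round(2))
E
```

```text
collar obs [327.125 347.625 193.5   213.75 ]
model [327.18883258 346.72370446 193.33661896 213.92991341]
start obs [177.25  197.75  215.    236.125]
model [177.34120118 197.70976699 215.07260956 236.10093656]
S -42 -42 obs [328.88 343.88 226.   232.38] bore [328.53 344.18 224.62 232.78] mouth [327.72 345.03 223.5  232.51]
T -42 -42 obs [294.62 308.25 264.38 278.5 ] bore [293.89 308.81 264.08 279.  ] mouth [293.07 309.58 263.26 279.77]
S -42 42 obs [362.38 377.5  223.62 229.62] bore [362.29 377.87 222.01 230.03] mouth [361.51 378.75 220.9  229.75]
T -42 42 obs [261.5  275.12 266.75 280.38] bore [260.89 275.84 265.96 280.91] mouth [260.03 276.58 265.14 281.68]
S 42 42 obs [371.   386.88 241.75 248.88] bore [370.7  387.34 240.18 249.29] mouth [369.88 388.29 239.   249.05]
T 42 42 obs [259.38 274.   233.88 247.88] bore [259.29 274.17 233.18 247.99] mouth [258.43 274.9  232.33 248.72]
```

>>> carry_out --rows "0 -0.006 0.016 0.25 0;0 0 0 0.25 0;0 0 0 0.25 0;0 0 0 0.15 0;0 0 0 0 0;0 0 0 0 0"

```text
clock: 7.28
eef_pos: [492.0, 5.0, 94.5]
tcp_rot: [3.142, -0.0, 0.344]
contact_force: [-0.3, 0.3, -1.6]
opening: 0.332
```

>>> carry_out --rows "0 0 0 0.07 0;0 0 0 0.07 0;0 0 0 0 0;0 0 0 0 0"

```text
clock: 7.78
eef_pos: [491.9, 5.0, 90.3]
tcp_rot: [-3.142, 0.0, 0.344]
contact_force: [0.4, -0.6, -1.8]
opening: 0.332
```

>>> carry_out --rows "0 0 0 0.1 0;0 0 0 0.1 0;0 0 0 0.07 0;0 0 0 0 0;0 0 0 0 0"

```text
clock: 8.4
eef_pos: [491.9, 5.0, 82.1]
tcp_rot: [-3.142, 0.0, 0.344]
contact_force: [-0.1, 0.1, -0.9]
opening: 0.339
```

>>> carry_out --rows "0 0 0 0.05 0;0 0 0 0.05 0;0 0 0 0 0;0 0 0 0 0"

```text
clock: 8.9
eef_pos: [492.2, 5.1, 79.7]
tcp_rot: [3.141, -0.001, 0.344]
contact_force: [-1.5, -0.0, 6.9]
opening: 0.332
```

>>> carry_out --rows "0 0 0 0.02 0;0 0 0 0 0;0 0 0 0 0"

```text
clock: 9.28
eef_pos: [492.4, 5.1, 79.7]
tcp_rot: [3.141, -0.001, 0.344]
contact_force: [-3.8, 0.2, 14.2]
opening: 0.334
```

>>> carry_out --rows "0 0 0 0.02 0;0 0 0 0 0;0 0 0 0 0"

```text
clock: 9.65
eef_pos: [492.5, 5.1, 79.5]
tcp_rot: [3.141, -0.001, 0.344]
contact_force: [-5.8, 0.2, 22.4]
opening: 0.331
```

>>> carry_out --rows "0 0 0 -0.05 0;0 0 0 -0.1 0;0 0 0 -0.25 0;0 0 0 -0.3 0;0 0 0 -0.4 0;0 0 0 0 0;0 0.246 -0.9 0 0;0 0.246 -0.9 0 0;0 0.246 -0.9 0 0;0 0 0 0 0;0 0 0 0 0;0 0 0 0 0"

```text
clock: 11.15
eef_pos: [485.4, 88.0, 110.9]
tcp_rot: [3.141, 0.0, 0.343]
contact_force: [1.0, 0.6, -1.1]
opening: 0.333
```

```bash
python3 - <<'E'
from fit import *
s=Cam("scene"); S=r.grab_frame("scene"); q=r.sense(); p=q["eef_pos"]; print(q["clock"],p,q["contact_force"]); cv2.imwrite("pics/scene5.png",S)
p=[p[0],p[1],p[2]-57.5]
up=6; x0,y0=310,185
im=cv2.resize(S[y0:y0+95,x0:x0+110],None,fx=up,fy=up,interpolation=cv2.INTER_CUBIC)
def d(pts,col): cv2.polylines(im,[((s.proj(pts)+.5-[x0,y0])*up*16).astype(np.int32)],True,col,1,cv2.LINE_AA,4)
for rad,z in((15.5,0),(18,5),(23,28),(23,32),(15,62)): d(ring(p,rad,z),(0,255,0))
w=np.array([530.2,50.5,40])+Ro.from_euler("z",4.45,degrees=True).as_matrix()@[-42,42,0]; d(ring(w,21,0),(0,0,255))
cv2.imwrite("pics/ov5.png",im)
E
```

```text
11.2 [485.42814423  88.02233585 110.91418791] [-0.01316569  0.12467061 -1.13795402]
```

View pics/ov5.png

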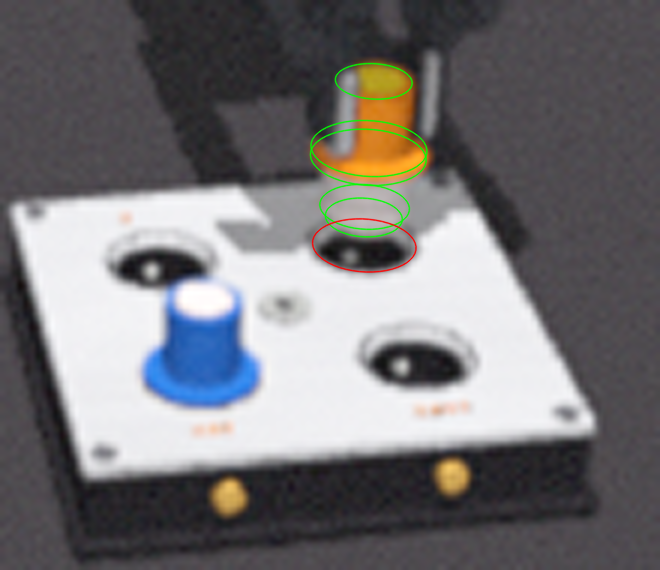

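>>> carry_out --rows "0 0.003 -0.01 0.2 0;0 0 0 0.2 0;0 0 0 0.15 0;0 0 0 0 0;0 0 0 0.1 0;0 0 0 0 0;0 0 0 0 0"

```text
clock: 12.08
eef_pos: [485.4, 89.1, 91.5]
tcp_rot: [3.142, -0.0, 0.344]
contact_force: [0.1, -0.3, -1.1]
opening: 0.336
```

>>> carry_out --rows "0 0 0 0.1 0;0 0 0 0.1 0;0 0 0 0.1 0;0 0 0 0 0;0 0 0 0 0"

```text
clock: 12.7
eef_pos: [485.4, 89.0, 82.5]
tcp_rot: [-3.142, 0.0, 0.344]
contact_force: [0.9, -0.6, -1.8]
opening: 0.332
```

>>> carry_out --rows "0 0 0 0.05 0;0 0 0 0.03 0;0 0 0 0 0;0 0 0 0 0"

```text
clock: 13.2
eef_pos: [485.4, 89.0, 80.1]
tcp_rot: [-3.142, -0.0, 0.344]
contact_force: [0.9, -0.1, -1.9]
opening: 0.336
```

>>> carry_out --rows "0 0 0 0.03 0;0 0 0 0 0;0 0 0 0 0"

```text
clock: 13.58
eef_pos: [485.3, 89.0, 79.1]
tcp_rot: [-3.142, 0.0, 0.344]
contact_force: [-0.2, -0.5, -1.5]
opening: 0.335
```

>>> carry_out --rows "0 0 0 0.02 0;0 0 0 0 0;0 0 0 0 0"

```text
clock: 13.95
eef_pos: [485.3, 89.0, 78.6]
tcp_rot: [-3.142, 0.0, 0.344]
contact_force: [-0.5, -0.2, -1.5]
opening: 0.334
```

>>> carry_out --rows "0 0 0 0.02 0;0 0 0 0 0;0 0 0 0 0"

```text
clock: 14.32
eef_pos: [485.4, 89.0, 78.0]
tcp_rot: [3.142, -0.0, 0.344]
contact_force: [-1.5, -0.1, 1.4]
opening: 0.331
```

>>> carry_out --rows "0 0 0 0.02 0;0 0 0 0 0;0 0 0 0 0"

```text
clock: 14.7
eef_pos: [485.5, 89.0, 77.4]
tcp_rot: [3.142, -0.0, 0.344]
contact_force: [-2.6, -0.2, 2.4]
opening: 0.339
```

>>> carry_out --rows "0 0 0 0.02 0;0 0 0 0 0;0 0 0 0 0"

```text
clock: 15.08
eef_pos: [485.5, 89.1, 76.7]
tcp_rot: [3.142, -0.0, 0.344]
contact_force: [-0.8, 0.2, 2.0]
opening: 0.331
```

>>> carry_out --rows "0 0 0 0.02 0;0 0 0 0 0;0 0 0 0 0"

```text
clock: 15.45
eef_pos: [485.3, 89.1, 76.0]
tcp_rot: [-3.142, 0.0, 0.344]
contact_force: [-0.1, 0.9, 0.5]
opening: 0.337
```

>>> carry_out --rows "0 0 0 0.04 0;0 0 0 0 0;0 0 0 0 0"

```text
clock: 15.82
eef_pos: [485.1, 88.9, 74.7]
tcp_rot: [-3.142, 0.001, 0.344]
contact_force: [-0.2, -0.5, -2.8]
opening: 0.331
```

>>> carry_out --rows "0 0 0 0.04 0;0 0 0 0 0;0 0 0 0 0"

```text
clock: 16.2
eef_pos: [485.3, 89.0, 73.7]
tcp_rot: [-3.142, 0.0, 0.344]
contact_force: [-0.1, -0.2, -2.2]
opening: 0.334
```

>>> carry_out --rows "0 0 0 0.04 0;0 0 0 0 0;0 0 0 0 0"

```text
clock: 16.58
eef_pos: [485.3, 89.0, 72.5]
tcp_rot: [-3.142, 0.0, 0.344]
contact_force: [-0.2, 0.3, -3.2]
opening: 0.337
```

>>> carry_out --rows "0 0 0 0.04 0;0 0 0 0 0;0 0 0 0 0"

```text
clock: 16.95
eef_pos: [485.1, 89.0, 71.1]
tcp_rot: [-3.141, 0.001, 0.344]
contact_force: [0.4, 0.5, -7.2]
opening: 0.334
```

>>> carry_out --rows "0 0 0 0.03 0;0 0 0 0 0;0 0 0 0 0"

```text
clock: 17.32
eef_pos: [485.4, 89.0, 70.4]
tcp_rot: [3.142, 0.0, 0.344]
contact_force: [-0.6, 0.5, -4.7]
opening: 0.332
```

```bash
python3 - <<'E'
from fit import *
s=Cam("scene"); S=r.grab_frame("scene"); q=r.sense(); p=q["eef_pos"]; print(q["clock"],p,q["contact_force"]); cv2.imwrite("pics/scene6.png",S)
up=6; x0,y0=310,185
im=cv2.resize(S[y0:y0+95,x0:x0+110],None,fx=up,fy=up,interpolation=cv2.INTER_CUBIC)
def d(pts,col): cv2.polylines(im,[((s.proj(pts)+.5-[x0,y0])*up*16).astype(np.int32)],True,col,1,cv2.LINE_AA,4)
w=np.array([530.2,50.5,40])+Ro.from_euler("z",4.45,degrees=True).as_matrix()@[-42,42,0]; d(ring(w,23,0),(0,0,255));d(ring(w,23,4),(0,255,0));d(ring(w,15,34),(0,255,0))
cv2.imwrite("pics/ov6.png",im)
E
```

```text
17.375 [485.34006757  88.95889055  70.42077916] [ 0.48223861 -0.52781129 -3.98490718]
```

View pics/ov6.png

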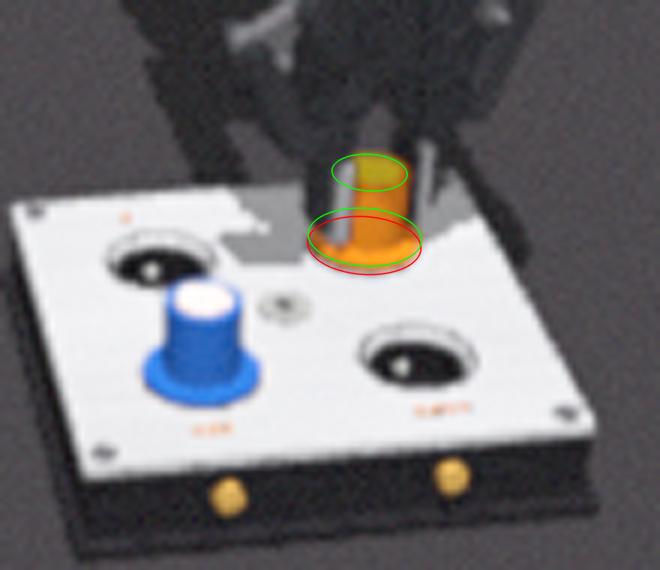

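>>> carry_out --rows "0 0 0 0.03 0;0 0 0 0 0;0 0 0 0 0"

```text
clock: 17.75
eef_pos: [485.5, 89.0, 70.0]
tcp_rot: [3.141, -0.0, 0.344]
contact_force: [-2.6, -0.7, 6.1]
opening: 0.336
```

>>> carry_out --rows "0 0 0 0.02 0;0 0 0 0 0;0 0 0 0 0"

```text
clock: 18.12
eef_pos: [485.5, 89.0, 69.9]
tcp_rot: [3.141, -0.0, 0.344]
contact_force: [-5.1, -2.8, 13.9]
opening: 0.338
```

>>> carry_out --rows "0 0 0 -0.02 0;0.6 0 0 0 0;0.7 0 0 0 0;0.7 0 0 0 0;0.7 0 0 0 0;0.7 0 0 0 0"

```text
clock: 18.88
eef_pos: [485.4, 89.0, 69.5]
tcp_rot: [-3.142, 0.0, 0.344]
contact_force: [-0.4, 1.2, 0.8]
opening: 0.698
```

```bash
python3 - <<'E'
from h import *
S=r.grab_frame("scene"); q=r.sense(); print(q["clock"],q["eef_pos"],q["contact_force"],q["opening"])
cv2.imwrite("pics/a7.png",cv2.resize(S[180:290,300:420],None,fx=5,fy=5,interpolation=cv2.INTER_CUBIC))
E
```

```text
18.925 [485.39760775  89.04167496  69.53670422] [-0.09086844  0.12762438  0.74904318] 0.702455856104643
```

View pics/a7.png

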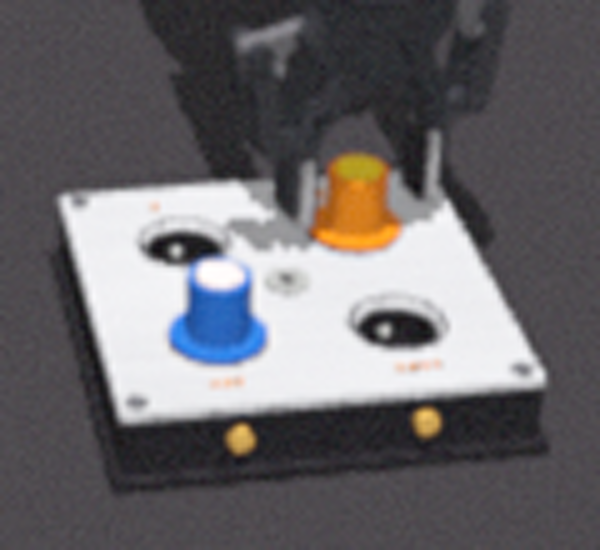

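>>> carry_out --rows "0.7 0 0 -0.3 0;0.7 0 0 -0.6 0;0.7 0 0 -1 0;0.7 0 0 -1 0;0.7 0 0 -1 0;0.7 0 0 -1 0"

```text
clock: 19.68
eef_pos: [485.3, 89.0, 218.2]
tcp_rot: [3.141, -0.001, 0.344]
contact_force: [0.3, 0.1, 0.4]
opening: 0.701
```

>>> carry_out --rows "0.7 -0.2 0.95 0 0;0.7 -0.2 0.95 0 0;0.7 -0.2 0.95 0 0;0.7 -0.2 0.95 0 0;0.7 -0.2 0.95 0 0;0.7 -0.2 0.95 0 0;0.7 -0.2 0.95 0 0;0.7 -0.2 0.95 0 0;0.7 -0.2 0.95 0 0;0.7 -0.2 0.95 0 0;0.7 0 0 0 0;0.7 0 0 0 0"

```text
clock: 21.18
eef_pos: [524.7, -199.1, 216.8]
tcp_rot: [-3.141, 0.0, 0.343]
contact_force: [-0.3, 0.4, -0.2]
opening: 0.701
```

```bash
python3 - <<'E'
from fit import *
s=Cam("scene");t=Cam("top")
S=r.grab_frame("scene");T=r.grab_frame("top"); q=r.sense(); print(q["clock"],q["eef_pos"],q["contact_force"])
O=((4,110,110),(36,255,255))
w=np.array([530.2,50.5,40])+Ro.from_euler("z",4.45,degrees=True).as_matrix()@[-42,42,0]; print(w)
for z in (10,11,12,13,14,15,17,22): print(z,[fit(s,S,(355,200,385,238),*O,[*w[:2],z])[:2],fit(t,T,(255,255,285,290),*O,[*w[:2],z])[:2]])
def d(im,cam,x0,y0,up,p,rad,z): cv2.polylines(im,[((cam.proj(ring(p,rad,z))+.5-[x0,y0])*up*16).astype(np.int32)],True,(0,255,0),1,cv2.LINE_AA,4)
a=cv2.resize(S[190:290,300:420],None,fx=4,fy=4,interpolation=cv2.INTER_CUBIC); b=cv2.resize(T[205:305,240:320],None,fx=4,fy=4,interpolation=cv2.INTER_CUBIC)
cv2.imwrite("pics/a8.png",np.hstack([a,b])); cv2.imwrite("pics/scene8.png",S); cv2.imwrite("pics/top8.png",T)
E
```

```text
21.275 [ 524.7526106  -198.69794616  216.71247891] [-0.38394627 -0.33066002  0.68823238]
[485.06787041  89.11464591  40.        ]
10 [(array([479.74542269,  90.50407697]), np.float64(1.753574867607981)), (array([484.4797344 ,  89.99905066]), np.float64(0.9567074717877242))]
11 [(array([481.38435607,  90.14859655]), np.float64(1.779972583712911)), (array([484.46567758,  90.04396085]), np.float64(0.9820862115743014))]
12 [(array([483.05776577,  89.75737627]), np.float64(1.8153654413665563)), (array([484.47205132,  89.81872812]), np.float64(1.0232485273652674))]
13 [(array([484.74136679,  89.39712869]), np.float64(1.8739193517057924)), (array([484.42854468,  89.86163309]), np.float64(1.0309224466903142))]
14 [(array([486.25074705,  89.17710174]), np.float64(1.9195870517819473)), (array([484.46057453,  89.76798591]), np.float64(1.0570163018135175))]
15 [(array([487.97121564,  88.80249638]), np.float64(1.9568811133465913)), (array([484.39521882,  89.429491  ]), np.float64(1.0881396104490142))]
17 [(array([491.3589355 ,  88.04261275]), np.float64(2.081725416894426)), (array([484.36139346,  89.31049002]), np.float64(1.1506885969516147))]
22 [(array([499.63082178,  86.44409802]), np.float64(2.425786136117933)), (array([484.220628  ,  89.05791978]), np.float64(1.287941856156551))]
```

View pics/a8.png

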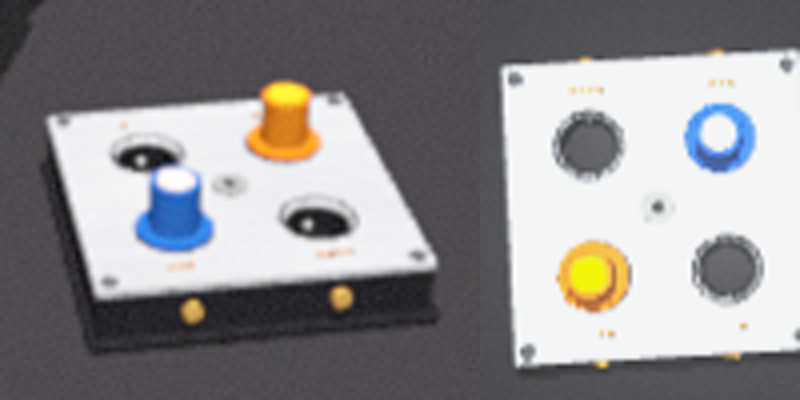

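View pics/scene8.png

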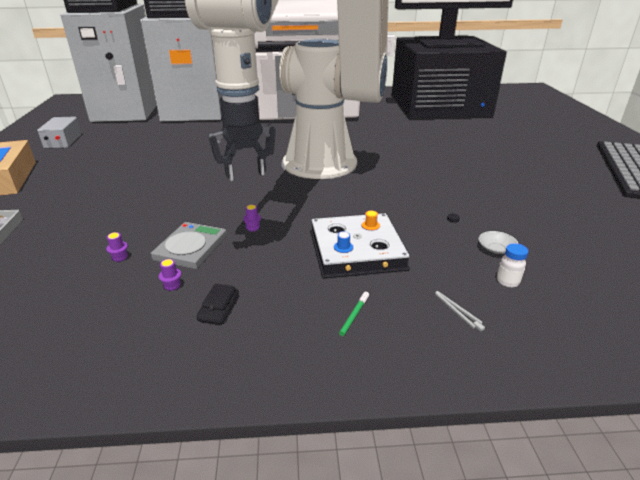

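```bash
python3 - <<'E'
from fit import *
s=Cam("scene");t=Cam("top"); S=cv2.imread("pics/scene8.png");T=cv2.imread("pics/top8.png")
up=8
def msk(im,box,lo,hi):
    x0,y0,x1,y1=box; c=cv2.resize(im[y0:y1,x0:x1],None,fx=up,fy=up,interpolation=cv2.INTER_CUBIC); m=(cv2.inRange(cv2.cvtColor(c,cv2.COLOR_BGR2HSV),lo,hi)>0).astype(np.uint8)
    n,l,st,ce=cv2.connectedComponentsWithStats(m); i=1+np.argmax(st[1:,4]); a=st[i]
    return np.r_[a[0]/up+x0-.5,(a[0]+a[2])/up+x0-.5,a[1]/up+y0-.5,(a[1]+a[3])/up+y0-.5]
def ext(P): return np.r_[P.min(0)[0],P.max(0)[0],P.min(0)[1],P.max(0)[1]]
Rm=Ro.from_euler("z",4.45,degrees=True).as_matrix()
for nm,k,lo,hi,bs,bt in(("orange",[-42,42,0],(4,110,110),(36,255,255),(355,200,385,238),(255,255,285,290)),("blue",[42,-42,0],(98,100,60),(125,255,255),(328,222,362,262),(285,222,315,252))):
    w=np.array([530.2,50.5,12])+Rm@k
    for n,c,im,b in(("S",s,S,bs),("T",t,T,bt)):
        print(nm,n,msk(im,b,lo,hi).round(2),ext(np.r_[c.proj(ring(w,23,28)),c.proj(ring(w,23,32)),c.proj(ring(w,15,62))]).round(2))
E
```

```text
orange S [361.25 379.38 209.5  229.75] [360.69 379.7  210.12 230.19]
orange T [258.88 276.62 265.   282.25] [259.08 277.36 264.29 282.47]
blue S [333.5  352.62 230.5  252.25] [333.04 353.36 230.8  252.68]
blue T [290.62 308.12 230.5  247.38] [290.47 308.54 229.56 247.64]
```

```bash
python3 -c "
from rig import r
print(r.sign_off())"
```

```text
the job is handed in; nothing more can be done
None
```

The orange holder is seated in well_2, at tray (-42, +42), upright with its collar down on the tray. I handed the job in at about 21 s of the 56 s allowed.

- **Picking it up:** I gripped the holder by its orange grip on the balance, using 50 N, and carried it over the tray.
- **First well tried:** In well_1, at tray (-42, -42), the foot stopped about 18 mm down. It did not give way at a net push of about 24 N, so I took it as blocked and backed out gently. That push was above the 5–12 N a clear well needs, but below the 40 N limit for the film. The holder seems to have slipped about 1 mm up in the jaws there.
- **Second well tried:** In well_2 the spring balls gave way at a lower push than the stated 5–12 N: the highest reading between steps was about 4 N. The holder was then pulled down as the balls snapped in (about 5 N), and came to a hard stop at about 15 N.
- **Final checks:** I released the holder and moved the arm clear. In the scene camera its collar edge sits at the same height against the model as that of the blue holder already seated. The two-camera fit put it about 0.6–0.9 mm higher than fully home, which is within that method's error. The arm only touched the orange holder, and the final scene picture showed nothing else out of place.

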